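Span a clear zone on a culture dish with sprung measuring tweezers

ROBOT

A 6-joint arm with a two-finger parallel gripper is mounted at the origin on the work surface. World frame = base frame: x ahead of the robot, y to its left, z up, the work surface at z = 0. Lengths are in mm, angles in degrees, forces in N, time in s.
With the tool pointing down it reaches from about 350 to 850 mm from the base axis. Payload 8.1 kg.
Tool frame: the origin (TCP) lies at the very end of the fingers, on their centre line; the grasp point (between the pads) lies 19 mm behind it (r.grip_depth is the distance from the TCP to the grasp point, in mm); z points along the fingers, y is the direction in which the jaws open and shut (so a half turn about z gives the same grasp; the last joint's range is limited). The gripper opens to 85 mm and grips with 20 to 120 N. Pads are 22 mm wide; open, the fingers measure 114 mm over their backs; the gripper's body (76 mm by 85 mm) begins 54 mm behind the grasp point. The pads swing forward as they close: fully open they stand 13 mm farther back than shut.
Start: joints at [67.701, 7.471, 85.268, -0, 87.261, -4.893], TCP at [179.467, 572.535, 231.292] pointing down, gripper open.
Joint ranges: [-169.43, 169.43], [-51.17, 129.36], [1.28, 143.12], [-76.62, 256.62], [0, 156.53], [-152.29, 152.29]. Speed limits (degrees/s): [136.94, 136.94, 159.86, 180, 180, 180].

INTERFACE

Orientations are given as [roll, pitch, yaw] about the fixed x, y, z axes, in that order (R = Rz(yaw) Ry(pitch) Rx(roll)).
In Python, from bench import status, viewer, hand_in, r gives the robot as it stands.
- The arm moves only by the shell command python3 -m crank 'ROWS' [OPENING] [FORCE]. ROWS is a JSON object of lists of equal length, an entry for each row: "slide": the shift along the tool's x, y, z in m, a list of three; "twist": the turn about the tool's z in rad. A call has 1 to 8 rows; each row shifts and turns the commanded pose from where the row before left it, along the tool's axes as they then stand; what a row does not reach is not made up. A row lasts 1/10 s, in which the tool goes at most 50 mm and 8.59 degrees, less where a joint would pass 70% of its speed; a pose out of reach is approached as far as the arm can. A call with a gripper value outside its range is refused whole. OPENING is the closure, from 0 (fully open) to 1 (shut), set as the call begins (- or left out, the last holds). The fingers move at their own pace and stop on an object; FORCE is the grip in N (left out, the last holds). Time passes only in rows, so rows that do not move let the fingers close. It gives the time, the measured TCP pose, the force and the opening at its end, in the units of the state.
- status.sense(): the state, without advancing time (a new reading comes with each control period).
- viewer.snapshot(name): name is "side" or "top"; returns a dict with "img" (400x640x3 uint8, red, green, blue), "fx", "fy", "cx", "cy" (pixels), "k1" (the pictures are not rectified: a ray, as slopes to the right and down, at radius r is drawn at 1 + k1 r^2 times it, then the intrinsics apply), "R" (3x3) and "t" (3): a world point X has camera coordinates R X + t. Camera axes: x right, y down, z forward; pixel columns grow to the right and rows downward; lengths in mm; the calibration is good to about 2 mm. A picture is of the moment at which its call begins. There is no depth.
- hand_in(): hands the job in, once; it reports no verdict.
The state is a dict: "time": time; "joint_pos": joint angles; "qd": joint speeds; "joint_efforts": joint torques, N m; "tool_pos": TCP position; "tcp_rot": TCP orientation; "ft_force": force on the tool from outside, world axes, zero at the start; "wrist_torque": the same for the moment, N m; "finger_gap": finger opening in mm.
Only numpy, scipy, OpenCV 4.12 (cv2) and the standard library are available. Lean on these libraries where they do the work, as an engineer would, in place of code of your own. Each camera call takes 0.05 s, during which the arm holds its last target.

TASK

Pick up the sprung measuring tweezers from their rest and bring the bent tips down over the culture dish, within a centimetre of its surface but not touching it. Squeeze the tweezers until the two tips stand over opposite edges of the widest clear zone, measured straight through the zone's centre, and hold that gap steady for the reading: the program finishes while still holding, with nothing put down or let go. Leave the other things on the bench where they are and do not knock the dish.

Things in the scene. Friction and masses are not known exactly. Their poses are not given: they have to be found in the camera images.
- tweezers_grip (a point): grasp point of the steel measuring tweezers: middle between the two serrated finger flats, half-way up. In the rest it is 46 mm above the table; there its x axis points along the mid-line to the tips, y across the blades (the squeezing direction), z up. Each flat is 46 mm long, 12 mm high; over their outer faces they measure 37 mm free and 28 mm (then parallel) at a 28 mm tip gap
- tip_a (a point): point of the tip of one blade (the left one, seen from the pivot towards the tips); tip gap = distance from tip_a to tip_b, 46 mm when free
- tip_b (a point): point of the tip of the other, hinged blade
- tips_mid (a point): fixed to the blade of tip_a: the middle between the two tips when they stand 28 mm apart, that is 14 mm inward of tip_a
- tweezers: steel measuring tweezers (sprung caliper, about 60 g) without the hinged blade. Frame level; x along the mid-line when the tips are 28 mm apart; origin between the finger flats, 85 mm ahead of the pivot. Blades run level to 55 mm ahead, then bend down: the tip points are 90 mm ahead and 30 mm below the origin. A thin graduated arc crosses them 37 mm ahead
- spring_blade (a joint): closing angle of the tweezers in rad: 0 when free (tip gap 46 mm), 0.103 at a tip gap of 28 mm, 0.258 with the tips shut; tip gap in mm = 46 - 175 x angle to within half a millimetre; springs back when let go; squeezing the flats takes about 2.5 N at first, 6 N at a 28 mm gap, 12 N shut
- rest: fixed white tweezers rest, base plate 150 x 34 x 6 mm with two cross bars 42 mm high, 66 mm behind and 46 mm ahead of its origin (along its x, the way the tips point); origin on the table under the tweezers' finger flats
- stage: fixed black round reading stage, 124 mm across and 11 mm high, with an inverted 90 mm culture dish set in its ring, so that the flat dish top is 26 mm above the table; origin on the table at its centre
- dish_top (a point): centre of the flat top face of the culture dish, 26 mm above the table; beige growth with three dark round clear zones, each about a white 6 mm paper disc
- zone_wide: the widest clear zone, a flat disc 28 mm across, the one to be measured; origin at its centre in the dish's top face
- zone_mid: the middle clear zone, 19 mm across, not to be measured; origin at its centre
- zone_small: the smallest clear zone, 12 mm across, not to be measured; origin at its centre
- dish_lid: bystander: loose clear dish lid, 93 mm across, 9 mm high, lying open side up; origin at the centre of its underside
- dish_stack: bystander: stack of three culture dishes, 91 mm across, 45 mm high; origin at the centre of its underside
- marker: bystander: white marker pen with a black cap, 137 mm long along its x, 13 mm thick, lying; origin on the table near its middle
- steel_rule: bystander: steel rule 200 x 25 x 4.5 mm, long along its x, lying flat; origin under its centre
- reagent_jar: bystander: amber jar 60 mm across, 85 mm high; origin at the centre of its underside
- tube_tray: bystander: steel tray 150 x 90 x 28 mm with three capped tubes lying in it; origin at the centre of its underside
Things that resemble listed ones, but are neither listed nor needed, are in the scene too. What is shaped like the stage but yellow is not meant.

How it is judged:
By the outcome, as a careful person would: the job done as asked, in the order asked, and still so for the second after the job is handed in, while the arm keeps its last pose, push and grip.
It also fails if it takes over 38 s, if anything falls off the work surface, if the arm or the gripper's body presses on something with over 40 N, if the wrist force passes 120 N, or if a joint passes its speed limit or range.

## Working session

There is one attempt and no reset: what is moved stays moved. The work goes in short steps, Python scripts to look and compute and a shell command to move; the robot and the scene stay as the last step left them, time stands still between calls to the robot, and variables do not carry over. Pictures are saved under pics/ and viewed, and the job is handed in when it is done.

```bash
ls; mkdir -p pics; python3 - <<'E'
from bench import status, viewer, r
import cv2
s=status.sense(); print(s)
print([a for a in dir(r) if a[0]!='_'])
import pickle
d={}
for n in("side","top"):
    p=viewer.snapshot(n); d[n]=p
    cv2.imwrite(f"pics/{n}0.png",p["img"][:,:,::-1])
    print({k:v for k,v in p.items() if k!="img"})
pickle.dump(d,open("p0.pkl","wb"))
E
```

```text
pics
{'time': 0.0, 'joint_pos': array([ 6.77025035e+01,  7.51806859e+00,  8.53287369e+01,  1.28628452e-03,
        8.72629995e+01, -4.89326738e+00]), 'qd': array([0.06665575, 0.00679762, 0.04289654, 0.00135708, 0.05428568,
       0.00458869]), 'joint_efforts': array([ 5.34266001e-04, -5.69392204e+01, -5.00550950e+01, -1.98651405e-04,
        1.44200778e-02, -5.42235125e-05]), 'tool_pos': array([179.22732228, 572.02164584, 230.21878566]), 'tcp_rot': array([-1.79890705e+02, -1.06463584e-02,  1.62595698e+02]), 'ft_force': array([ 0.65860127, -0.42960194, -0.09098381]), 'wrist_torque': array([0.00434082, 0.05825038, 0.03689128]), 'finger_gap': 85.36386513730889}
['PlanningError', 'grip_depth']
{'fx': 465.25116753186137, 'fy': 465.25116753186137, 'cx': 325.98061344252267, 'cy': 206.9659565696765, 'k1': -0.0606159727823306, 'R': array([[ 0.96483731, -0.26279695, -0.00516945],
       [-0.1430812 , -0.50860973, -0.84902527],
       [ 0.22049202,  0.81991091, -0.52832695]]), 't': array([-547.62549182,  122.9398628 , 1140.13385749])}
{'fx': 491.4413721870313, 'fy': 491.4413721870313, 'cx': 315.8271760784848, 'cy': 194.97041763418866, 'k1': 0.028981973012107577, 'R': array([[-0.01316311, -0.9998978 ,  0.00557837],
       [-0.99675421,  0.01267819, -0.0795004 ],
       [ 0.07942155, -0.00660674, -0.99681923]]), 't': array([  -9.57100291,  572.37938895, 1233.05565529])}
```

View pics/top0.png

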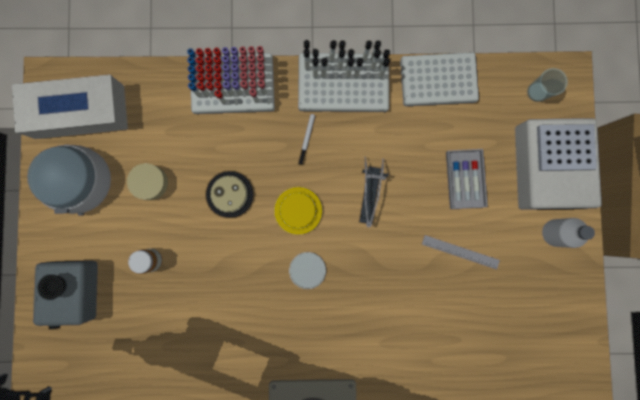

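View pics/side0.png

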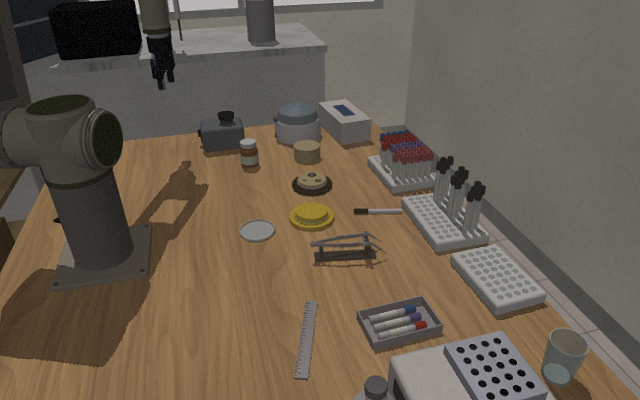

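```bash
python3 - <<'E'
import pickle,cv2
d=pickle.load(open("p0.pkl","rb"))
t=d["top"]["img"][:,:,::-1]; s=d["side"]["img"][:,:,::-1]
a=cv2.resize(t[150:235,340:410],None,fx=7,fy=7,interpolation=cv2.INTER_CUBIC)[:595]
b=cv2.resize(t[165:222,200:258],None,fx=5,fy=5,interpolation=cv2.INTER_CUBIC)
cv2.imwrite("pics/a.png",a);cv2.imwrite("pics/b.png",b)
cv2.imwrite("pics/c.png",cv2.resize(s[165:270,285:395],None,fx=5,fy=5,interpolation=cv2.INTER_CUBIC))
E
```

```text
(no output)
```

View pics/a.png

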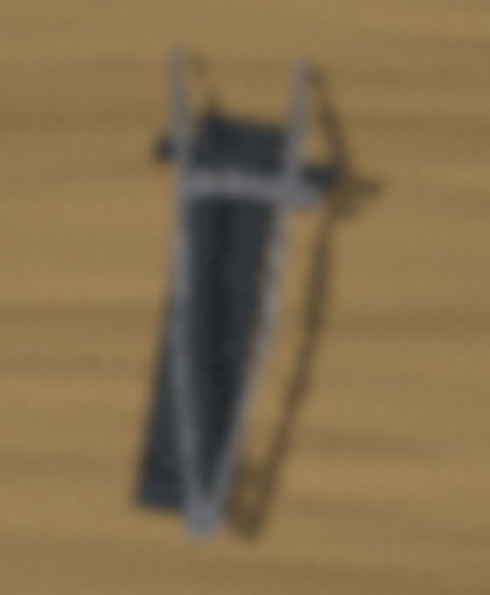

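View pics/b.png

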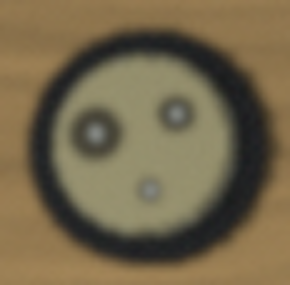

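View pics/c.png

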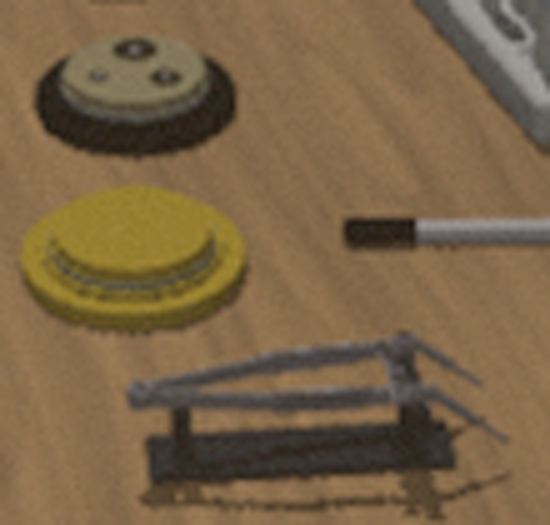

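```bash
cat > h.py <<'E'
import numpy as np,cv2,pickle
def ray(p,uv):
    K=np.array([[p["fx"],0,p["cx"]],[0,p["fy"],p["cy"]],[0,0,1]])
    xy=cv2.undistortPoints(np.array(uv,float).reshape(-1,1,2),K,np.array([p["k1"],0,0,0,0]))[:,0]
    D=np.c_[xy,np.ones(len(xy))]@p["R"]; C=-p["R"].T@p["t"]
    return C,D
def onz(p,uv,z):
    C,D=ray(p,uv); return C+D*((z-C[2])/D[:,2])[:,None]
def tri(ps,uvs):
    A=np.zeros((3,3));b=np.zeros(3)
    for p,uv in zip(ps,uvs):
        C,D=ray(p,[uv]);d=D[0]/np.linalg.norm(D[0]);M=np.eye(3)-np.outer(d,d);A+=M;b+=M@C
    return np.linalg.solve(A,b)
def proj(p,X):
    K=np.array([[p["fx"],0,p["cx"]],[0,p["fy"],p["cy"]],[0,0,1]])
    return cv2.projectPoints(np.array(X,float).reshape(-1,1,3),cv2.Rodrigues(p["R"])[0],p["t"],K,np.array([p["k1"],0,0,0,0]))[0][:,0]
E
python3 - <<'E'
from h import *
d=pickle.load(open("p0.pkl","rb"));T,S=d["top"],d["side"]
f=lambda x,y,s,o:((x+.5)/s-.5+o[0],(y+.5)/s-.5+o[1])
a=lambda x,y:f(x,y,7,(340,150)); b=lambda x,y:f(x,y,5,(200,165)); c=lambda x,y:f(x,y,5,(285,165))
print("pivot",tri([T,S],[a(205,522),c(140,392)]),onz(T,[a(205,522)],48))
tips=[a(177,52),a(302,66)]
P=onz(T,tips,16); print(P,np.linalg.norm(P[0]-P[1])); print(onz(S,[c(478,382),c(505,437)],16))
print("tri",tri([T,S],[tips[0],c(478,382)]),tri([T,S],[tips[1],c(505,437)]))
pv=onz(T,[a(205,522)],48)[0]; m=P.mean(0); e=m-pv; print("len",np.linalg.norm(e[:2]),"yaw",np.degrees(np.arctan2(e[1],e[0])),"grip",pv+e*85/175)
# blades at same row near flats, top z=50
print(onz(T,[a(178,330),a(266,330),a(180,290),a(275,290)],51))
# bar ends / plate corners
print("rest plate",onz(T,[a(207,112),a(290,130),a(136,503),a(190,512)],6))
# zones
for n,(t,s) in {"wide":((95,133),(135,48)),"mid":((177,114),(166,76)),"small":((150,189),(98,76))}.items():
    print(n,onz(T,[b(*t)],26),onz(S,[c(*s)],26))
# zone subpixel
def hull(p,x0,x1,y0,y1,z):
    im=p["img"].astype(float); g=im[y0:y1,x0:x1].sum(2); return g
hsv=cv2.cvtColor(T["img"],cv2.COLOR_RGB2HSV)
print(T["img"][180:205:1,219].tolist()[:25:3])
E
```

```text
pivot [ 495.15124517 -147.79308096   49.35467102] [[ 495.57751561 -148.02863494   48.        ]]
[[ 669.61701764 -145.08174254   16.        ]
 [ 663.81045706 -191.11997187   16.        ]] 46.40296010285368
[[ 669.97961159 -141.04264073   16.        ]
 [ 666.43667184 -186.97252046   16.        ]]
tri [ 668.81415939 -144.66898582   18.8385236 ] [ 663.97521125 -190.8513547    19.24659426]
len 172.30931634833166 yaw -6.689543302094246 grip [ 578.70082331 -157.77800004   32.45714286]
[[ 564.03025408 -139.55477539   51.        ]
 [ 563.63100965 -170.95142024   51.        ]
 [ 578.34683148 -140.57148883   51.        ]
 [ 577.91504011 -174.49650494   51.        ]]
rest plate [[ 648.53408352 -156.85237204    6.        ]
 [ 641.39884673 -187.54777123    6.        ]
 [ 503.67920758 -127.53233265    6.        ]
 [ 500.11558316 -147.35597196    6.        ]]
wide [[584.72552538 230.32821027  26.        ]] [[585.12745948 234.20525157  26.        ]]
mid [[593.9201218  188.70346745  26.        ]] [[594.6541631  193.66024785  26.        ]]
small [[555.8027531  202.39432088  26.        ]] [[554.77966412 204.94957016  26.        ]]
[[138, 134, 103], [149, 143, 110], [111, 106, 82], [84, 84, 74], [122, 124, 119], [80, 77, 60], [145, 141, 108], [151, 145, 110], [150, 146, 111]]
```

```bash
python3 -m crank '{"slide":[[-0.036,-0.0345,0],[-0.036,-0.0345,0],[-0.036,-0.0345,0],[-0.036,-0.0345,0],[-0.036,-0.0345,0],[-0.036,-0.0345,0],[-0.036,-0.0345,0],[-0.036,-0.0345,0]],"twist":[0,0,0,0,0,0,0,0]}' 0.35 20
```

```text
time: 0.9
tool_pos: [372.0, 221.1, 231.1]
tcp_rot: [180.0, 0.0, 162.6]
ft_force: [1.5, 0.4, -0.7]
finger_gap: 55.7
```

```bash
python3 -m crank '{"slide":[[-0.035,-0.0335,0.008],[-0.035,-0.0335,0.008],[-0.035,-0.0335,0.008],[-0.035,-0.0335,0.008],[-0.035,-0.0335,0.008],[-0.035,-0.0335,0.008],[-0.035,-0.0335,0.008],[0,0,0]],"twist":[0,0,0,0,0,-0.0935,-0.0935,0]}'
python3 - <<'E'
from h import *
from bench import viewer,status
d={}
for n in("side","top"):
    p=viewer.snapshot(n); d[n]=p
pickle.dump(d,open("p1.pkl","wb"))
s=status.sense();print(s["tool_pos"],s["tcp_rot"],s["joint_pos"])
for n in d: print(proj(d[n],s["tool_pos"]))
cv2.imwrite("pics/side1.png",cv2.resize(d["side"]["img"][100:280,260:420,::-1],None,fx=3.3,fy=3.3,interpolation=cv2.INTER_CUBIC))
E
```

```text
time: 1.7
tool_pos: [539.6, -76.3, 172.2]
tcp_rot: [-179.9, -0.2, 173.3]
ft_force: [-1.0, 0.0, 0.5]
finger_gap: 55.5
[538.63212973 -72.51778892 173.82094622] [ 1.79971033e+02 -1.70235088e-01  1.73146084e+02] [-1.30803771e+01  8.57894993e-01  9.82623868e+01  1.04600430e-02
  8.10520909e+01 -9.62280606e+01]
[[321.87581077 179.74258629]]
[[341.1439985  204.21925855]]
```

View pics/side1.png

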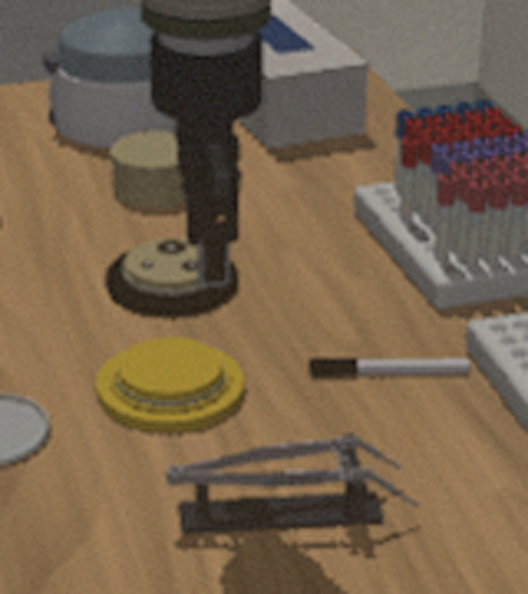

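```bash
python3 -m crank '{"slide":[[-0.017,-0.026,0.02],[-0.017,-0.026,0.02],[-0.0165,-0.0255,0.02],[0,0,0.01],[0,0,0],[0,0,0]],"twist":[0,0,0,0,0,0]}' 0.4
python3 - <<'E'
from h import *
from bench import viewer,status
d={}
for n in("side","top"):
    p=viewer.snapshot(n); d[n]=p
pickle.dump(d,open("p2.pkl","wb"))
s=status.sense();print(s["tool_pos"],s["tcp_rot"])
for n in d: print(proj(d[n],s["tool_pos"]))
cv2.imwrite("pics/side2.png",cv2.resize(d["side"]["img"][150:280,280:400,::-1],None,fx=4.6,fy=4.6,interpolation=cv2.INTER_CUBIC))
cv2.imwrite("pics/top2.png",cv2.resize(d["top"]["img"][130:270,310:450,::-1],None,fx=4.2,fy=4.2,interpolation=cv2.INTER_CUBIC))
E
```

```text
time: 2.4
tool_pos: [580.2, -153.1, 106.0]
tcp_rot: [180.0, 0.0, 173.4]
ft_force: [-0.2, -0.5, 0.0]
finger_gap: 51.4
[ 580.90291786 -153.43157016  106.8817308 ] [-1.79986459e+02  1.13539991e-01  1.73381057e+02]
[[348.52049499 218.58071963]]
[[373.12929293 187.81557606]]
```

View pics/side2.png

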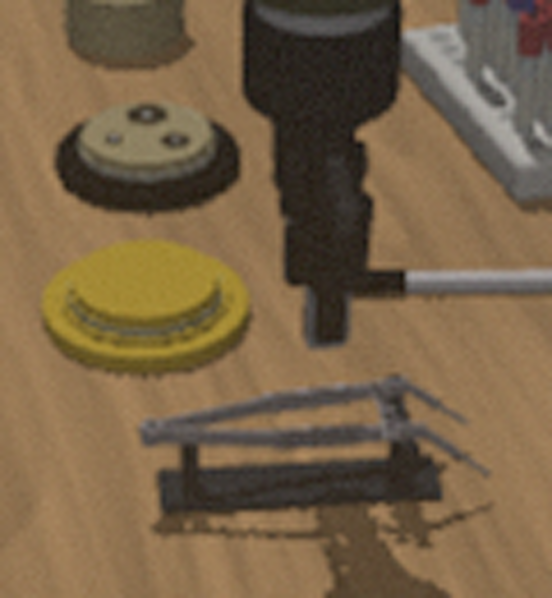

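View pics/top2.png

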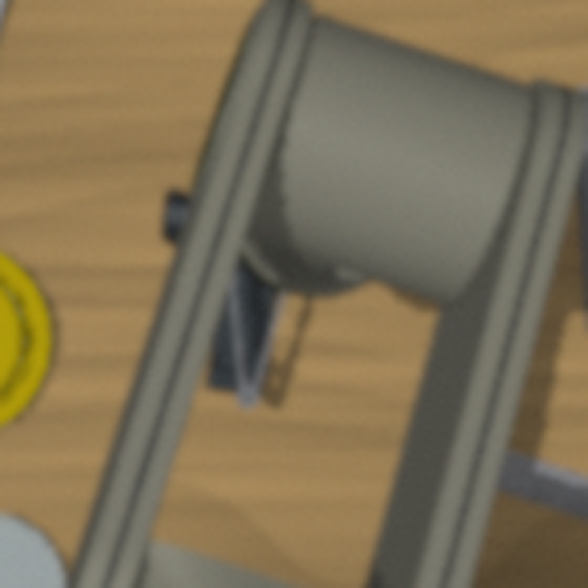

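```bash
python3 - <<'E'
from h import *
d=pickle.load(open("p2.pkl","rb"));S=d["side"]
ty=np.array([.117,.993,0]);tx=np.array([-.993,.117,0]);c=np.array([580.5,-153.2,106.5])
for off in(26,32,38):
  for zb in(0,5):
    P=np.array([c-ty*off+tx*k+[0,0,zb] for k in(-11,0,11)])
    print(off,zb,((proj(S,P)-[280,150]+.5)*4.6-.5).round(0).tolist())
E
```

```text
26 0 [[348.0, 344.0], [326.0, 346.0], [304.0, 348.0]]
26 5 [[348.0, 336.0], [326.0, 338.0], [304.0, 340.0]]
32 0 [[350.0, 351.0], [328.0, 353.0], [306.0, 355.0]]
32 5 [[350.0, 343.0], [328.0, 344.0], [307.0, 346.0]]
38 0 [[352.0, 358.0], [331.0, 360.0], [309.0, 362.0]]
38 5 [[353.0, 349.0], [331.0, 351.0], [309.0, 353.0]]
```

```bash
python3 -m crank '{"slide":[[0,-0.002,0.02],[0,0,0.02],[0,0,0.02],[0,0,0.012],[0,0,0.01],[0,0,0],[0,0,0]],"twist":[0,0,0,0,0,0,0]}' 0.4
python3 - <<'E'
from h import *
from bench import viewer,status
p=viewer.snapshot("side")
s=status.sense();print(s["tool_pos"],s["tcp_rot"],s["ft_force"])
cv2.imwrite("pics/side3.png",cv2.resize(p["img"][150:280,280:400,::-1],None,fx=4.6,fy=4.6,interpolation=cv2.INTER_CUBIC))
E
```

```text
time: 3.2
tool_pos: [580.6, -156.5, 24.1]
tcp_rot: [-180.0, 0.1, 173.3]
ft_force: [0.6, -0.2, -0.1]
finger_gap: 51.3
[ 580.9048869  -156.7025226    24.44558972] [-1.79976742e+02  9.06204468e-02  1.73314906e+02] [-0.26423459 -0.61747811  0.36448191]
```

View pics/side3.png

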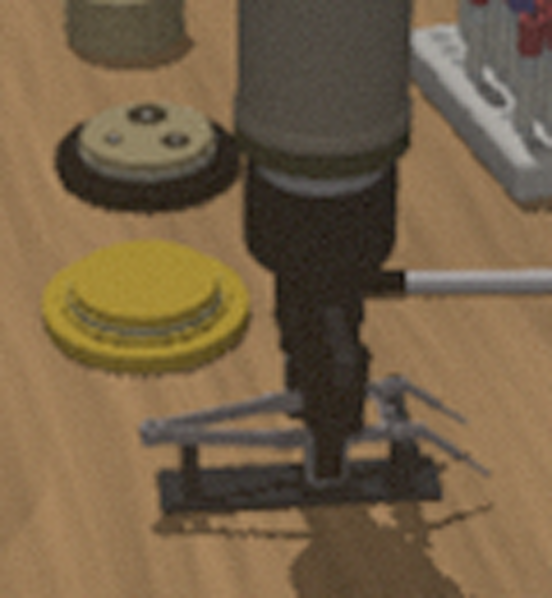

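```bash
python3 -m crank '{"slide":[[0,0,0],[0,0,0],[0,0,0],[0,0,0],[0,0,0],[0,0,0]],"twist":[0,0,0,0,0,0]}' 0.672 40
python3 - <<'E'
from h import *
from bench import viewer,status
p=viewer.snapshot("side")
s=status.sense();print(s["tool_pos"],s["tcp_rot"],s["ft_force"],s["wrist_torque"],s["finger_gap"])
cv2.imwrite("pics/side4.png",cv2.resize(p["img"][150:280,280:400,::-1],None,fx=4.6,fy=4.6,interpolation=cv2.INTER_CUBIC))
E
```

```text
time: 3.85
tool_pos: [581.6, -157.1, 25.2]
tcp_rot: [-180.0, 0.2, 173.3]
ft_force: [0.2, -0.8, 5.9]
finger_gap: 27.9
[ 581.57126133 -157.13926036   25.21772879] [-179.95451399    0.18360157  173.29662665] [-0.55117612  0.29540736  6.26737739] [-0.0695331   0.02300484 -0.05531809] 28.253335590302314
```

View pics/side4.png

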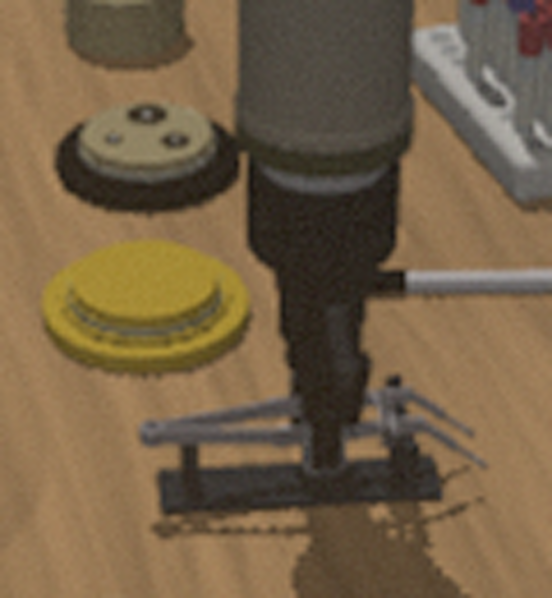

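```bash
python3 -m crank '{"slide":[[0,0,-0.005],[0,0,-0.01],[0,0,-0.02],[0,0,-0.02],[0,0,-0.02],[0,0,-0.01],[0,0,-0.005],[0,0,0]],"twist":[0,0,0,0,0,0,0,0]}'
python3 - <<'E'
from h import *
from bench import viewer,status
p=viewer.snapshot("side")
s=status.sense();print(s["tool_pos"],s["tcp_rot"],s["ft_force"],s["wrist_torque"],s["finger_gap"])
cv2.imwrite("pics/side5.png",cv2.resize(p["img"][130:260,280:400,::-1],None,fx=4.6,fy=4.6,interpolation=cv2.INTER_CUBIC))
E
```

```text
time: 4.7
tool_pos: [580.4, -156.6, 113.9]
tcp_rot: [-180.0, 0.1, 173.3]
ft_force: [-0.3, 0.3, -0.3]
finger_gap: 28.7
[ 579.84670024 -156.39930968  112.87088766] [ 1.79992569e+02 -2.74802576e-02  1.73309087e+02] [ 0.13978173  0.52785191 -2.17977704] [-0.01343072 -0.00827852 -0.01604358] 27.82043773629666
```

View pics/side5.png

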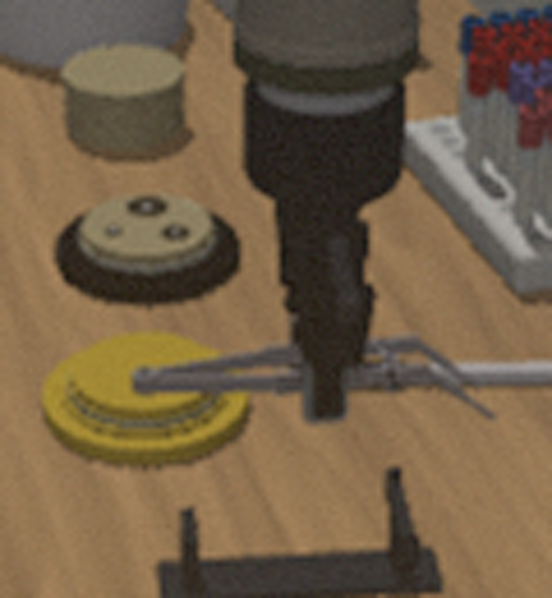

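```bash
python3 -m crank '{"slide":[[0.003,0.008,0],[0.006,0.017,0],[0.009,0.026,0],[0.0105,0.031,0],[0.0105,0.031,0],[0.0105,0.031,0],[0.0105,0.031,0],[0.0105,0.031,0]],"twist":[0,0,0,0,0,0,0,0]}'
python3 -m crank '{"slide":[[0.0105,0.031,0],[0.0105,0.031,0],[0.0105,0.031,0],[0.009,0.026,0],[0.006,0.017,0],[0.003,0.008,0],[0,0,0],[0,0,0]],"twist":[0,0,0,0,0,0,0,0]}'
python3 - <<'E'
from bench import status
s=status.sense();print(s["tool_pos"],s["tcp_rot"],s["ft_force"],s["wrist_torque"],s["finger_gap"])
E
```

```text
time: 5.55
tool_pos: [532.4, 58.8, 112.6]
tcp_rot: [180.0, -0.1, 173.3]
ft_force: [0.6, 0.0, -0.4]
finger_gap: 28.0
time: 6.35
tool_pos: [501.4, 204.8, 113.0]
tcp_rot: [-180.0, -0.0, 173.3]
ft_force: [-0.0, -0.2, -0.3]
finger_gap: 28.2
[501.35708281 204.81425526 113.00471048] [-1.79969468e+02 -2.14157410e-02  1.73331148e+02] [-0.02680878 -0.17253165 -0.33879923] [ 0.01439874 -0.08987769  0.00732872] 28.197248620007297
```

```bash
python3 -m crank '{"slide":[[0.002,0.008,0.005],[0.003,0.012,0.01],[0.003,0.011,0.01],[0.002,0.006,0.01],[0,0,0],[0,0,0]],"twist":[0,0,0,0,0,0]}'
python3 - <<'E'
from h import *
from bench import viewer,status
d={}
for n in("side","top"):
    p=viewer.snapshot(n); d[n]=p
pickle.dump(d,open("p6.pkl","wb"))
s=status.sense();print(s["tool_pos"],s["tcp_rot"],s["finger_gap"])
cv2.imwrite("pics/side6.png",cv2.resize(d["side"]["img"][130:220,270:370,::-1],None,fx=6,fy=6,interpolation=cv2.INTER_CUBIC))
cv2.imwrite("pics/top6.png",cv2.resize(d["top"]["img"][160:240,170:270,::-1],None,fx=7,fy=7,interpolation=cv2.INTER_CUBIC))
E
```

```text
time: 6.95
tool_pos: [495.5, 243.0, 77.5]
tcp_rot: [-180.0, -0.1, 173.3]
ft_force: [-0.8, -0.1, -0.1]
finger_gap: 28.2
[496.38469242 242.91325609  78.57475645] [1.79998784e+02 2.52989592e-02 1.73309341e+02] 28.098389778087576
```

View pics/side6.png

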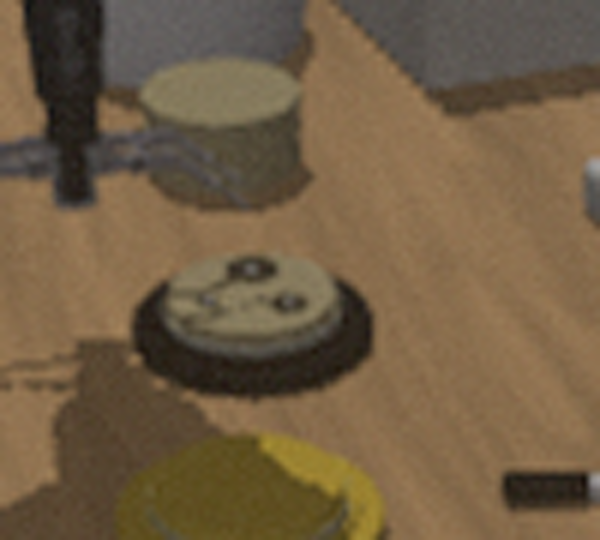

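View pics/top6.png

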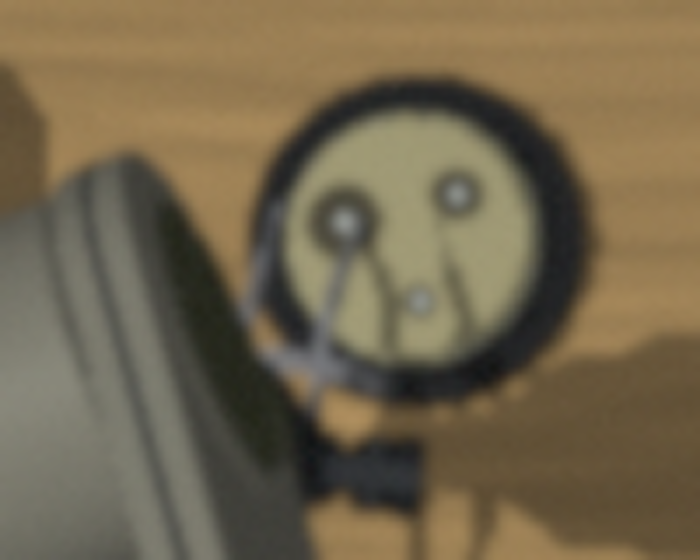

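```bash
python3 - <<'E'
from h import *
d=pickle.load(open("p6.pkl","rb"));T,S=d["top"],d["side"]
f=lambda x,y,s,o:((x+.5)/s-.5+o[0],(y+.5)/s-.5+o[1])
a=lambda x,y:f(x,y,7,(170,160)); c=lambda x,y:f(x,y,6,(270,130))
print("tb",tri([T,S],[a(350,245),c(244,205)]))
for z in(66,69,72):
  P=onz(T,[a(280,200),a(350,245)],z);print(z,P[:,:2].tolist(),np.linalg.norm(P[0]-P[1]))
print(onz(S,[c(244,205)],69))
print("zone",onz(T,[a(344,221)],26),onz(S,[c(252,268)],26))
cv2.imwrite("pics/t6z.png",cv2.resize(T["img"][183:215,200:232,::-1],None,fx=18,fy=18,interpolation=cv2.INTER_CUBIC))
cv2.imwrite("pics/s6z.png",cv2.resize(S["img"][150:185,285:325,::-1],None,fx=18,fy=17,interpolation=cv2.INTER_CUBIC))
E
```

```text
tb [575.18655357 218.80124486  70.79373035]
66 [[588.9696739774416, 244.8556848675353], [572.7663751533055, 220.26769686736398]] 29.446834238688893
69 [[588.6805051602802, 244.22640270591637], [572.517423299682, 219.69944266231172]] 29.373746513050992
72 [[588.3913363431187, 243.59712054429744], [572.2684714460586, 219.13118845725947]] 29.300658787413095
[[578.85248121 221.95703869  69.        ]]
zone [[584.86786463 230.03871948  26.        ]] [[584.99865508 233.89642859  26.        ]]
```

View pics/t6z.png

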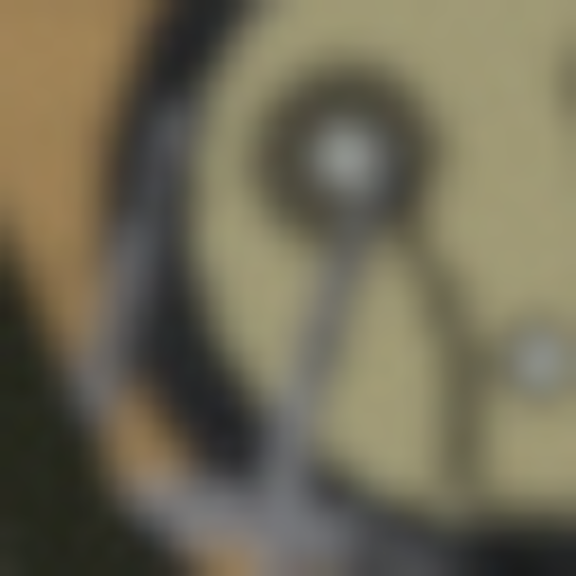

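View pics/s6z.png

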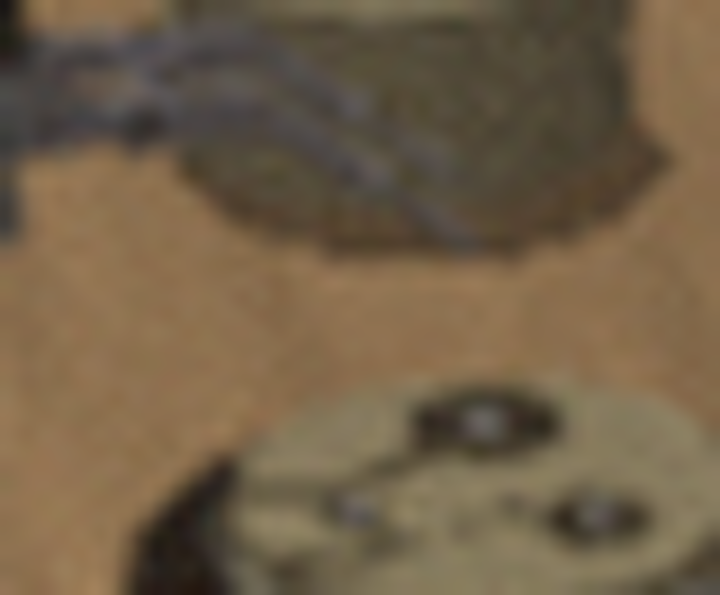

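```bash
python3 - <<'E'
from h import *
d=pickle.load(open("p6.pkl","rb"));T,S=d["top"],d["side"]
B=np.array([[588.7,244.3,69],[585.4,216.4,69]])
print((proj(T,B)-[200,183]+.5)*18)
print((proj(S,B)-[285,150]+.5)*[18,17], "side shifted y+4",(proj(S,B+[0,4,0])-[285,150]+.5)*[18,17])
print(onz(S,[((475)/18+285-.5,240/17+150-.5),((445)/18+285-.5,172/17+150-.5)],69))
E
```

```text
[[180.74505279 101.43595574]
 [385.74626752 122.95789936]]
[[488.75374969 182.39294743]
 [509.02817284 251.19580587]] side shifted y+4 [[483.22510645 173.03035058]
 [503.35883141 241.51387883]]
[[580.93313135 222.29729844  69.        ]
 [582.48174714 250.51213416  69.        ]]
```

```bash
python3 -m crank '{"slide":[[0,0,0.01],[0,0,0.01],[0,0,0.008],[0,0,0],[0,0,0]],"twist":[0,0,0,0,0]}'
cat > look.py <<'E'
from h import *
import sys
from bench import viewer,status
k=sys.argv[1]
d={n:viewer.snapshot(n) for n in("side","top")}
# average a second frame
pickle.dump(d,open(f"p{k}.pkl","wb"))
s=status.sense();print(s["time"],s["tool_pos"],s["tcp_rot"],s["finger_gap"],s["ft_force"])
t=cv2.resize(d["top"]["img"][180:212,200:232,::-1],None,fx=18,fy=18,interpolation=cv2.INTER_CUBIC)
q=cv2.resize(d["side"]["img"][150:185,285:325,::-1],None,fx=18,fy=17,interpolation=cv2.INTER_CUBIC)
g=lambda im:np.clip((im.astype(float)-60)*1.8+40,0,255).astype(np.uint8)
cv2.imwrite(f"pics/t{k}.png",g(t));cv2.imwrite(f"pics/s{k}.png",g(q))
E
python3 look.py 7
```

```text
time: 7.55
tool_pos: [495.7, 242.8, 49.7]
tcp_rot: [-180.0, -0.1, 173.3]
ft_force: [-0.7, -0.5, -1.1]
finger_gap: 28.0
7.65 [496.37235307 243.04945784  50.58204966] [1.79988516e+02 2.51027422e-02 1.73303382e+02] 28.08891515309127 [ 0.49737083  1.015619   -0.62569627]
```

View pics/t7.png

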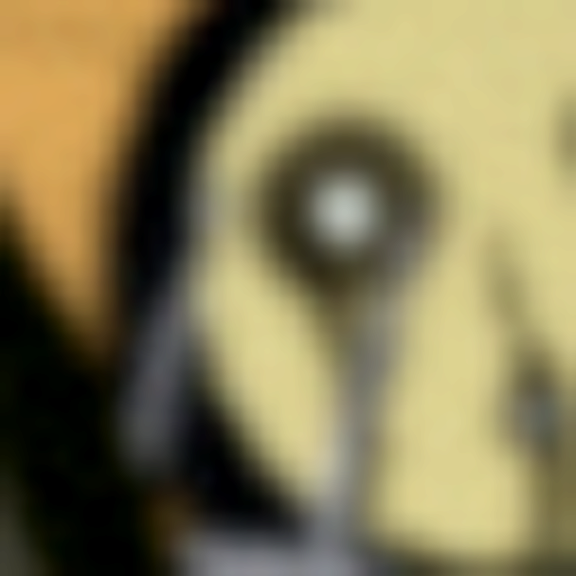

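View pics/s7.png

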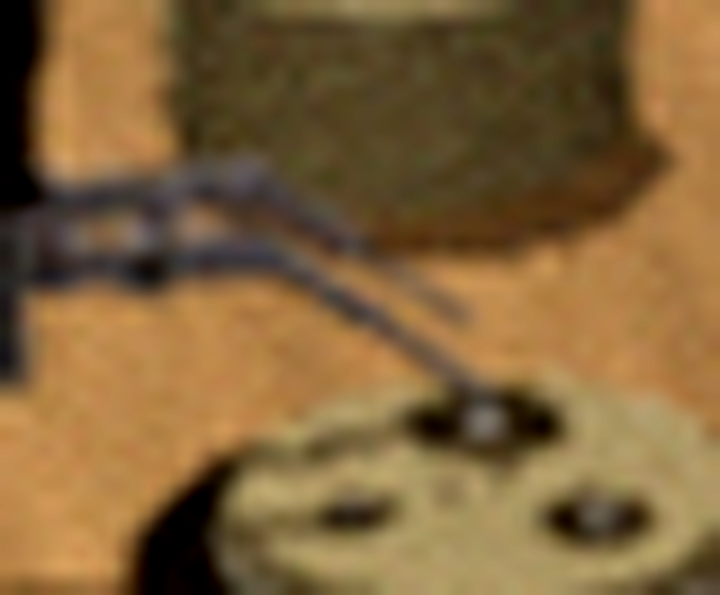

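```bash
python3 - <<'E'
from h import *
d=pickle.load(open("p7.pkl","rb"));T,S=d["top"],d["side"]
s=lambda x,y:(x/18+285-.5,y/17+150-.5); t=lambda x,y:(x/18+200-.5,y/18+180-.5)
print("S a,b",onz(S,[s(468,322),s(480,392)],41)); print("S zone",onz(S,[s(486,424)],26))
print("T a,b",onz(T,[t(207,180),t(410,230)],41)); print("T zone",onz(T,[t(343,209)],26))
print("tri a",tri([T,S],[t(207,180),s(468,322)]))
# zone centre by mask in clean images
d0=pickle.load(open("p0.pkl","rb"))
for n,(x0,y0) in {"top":(212,183),"side":(304,169)}.items():
    p=d0[n]; g=p["img"][y0-0:y0+18,x0:x0+18].astype(int); print(n,g[:,:,0].tolist() if 0 else "")
z=onz(T,[t(343,209)],26)[0]
th=np.linspace(0,2*np.pi,5)[:4]
for p,f,o in((T,np.array([18,18]),[200,180]),(S,np.array([18,17]),[285,150])):
    print(((proj(p,z+14*np.c_[np.cos(th),np.sin(th),0*th])-o+.5)*f).round().tolist())
E
```

```text
S a,b [[584.49326654 244.69992729  41.        ]
 [579.96953928 217.33631718  41.        ]]
S zone [[584.44794491 232.73338748  26.        ]]
T a,b [[587.90754015 246.50892872  41.        ]
 [580.54070783 218.23521742  41.        ]]
T zone [[584.95403658 230.44148266  26.        ]]
tri a [586.56446607 247.06295855  39.67736995]
top 
side 
[[343.0, 110.0], [244.0, 210.0], [343.0, 308.0], [442.0, 208.0]]
[[571.0, 420.0], [473.0, 395.0], [413.0, 439.0], [511.0, 464.0]]
```

```bash
python3 -m crank '{"slide":[[0,0,0.004],[0,0,0.0045],[0,0,0],[0,0,0]],"twist":[0,0,0,0]}'
cat > look2.py <<'E'
from h import *
import sys
from bench import viewer,status
k=sys.argv[1]; d0=pickle.load(open("p0.pkl","rb")); d={}
for n in("side","top"):
    L=[viewer.snapshot(n) for _ in range(4)]; d[n]=L[0]; d[n]["img"]=np.mean([q["img"].astype(float) for q in L],0)
pickle.dump(d,open(f"p{k}.pkl","wb"))
s=status.sense();print(s["time"],s["tool_pos"],s["tcp_rot"],s["finger_gap"],s["ft_force"])
out=[]
for n,(x0,y0) in(("top",(203,180)),("side",(300,158))):
    c=d[n]["img"][y0:y0+26,x0:x0+26]; b=d0[n]["img"][y0:y0+26,x0:x0+26].astype(float)
    A=np.clip((c-60)*1.8+40,0,255); D=np.clip(128+2.5*(c-b),0,255)
    out.append(np.hstack([cv2.resize(q[:,:,::-1].astype(np.uint8),None,fx=15,fy=15,interpolation=cv2.INTER_CUBIC) for q in(A,D)]))
    cv2.imwrite(f"pics/{n}{k}.png",out[-1])
E
python3 look2.py 8
```

```text
time: 8.05
tool_pos: [495.9, 242.9, 41.5]
tcp_rot: [-180.0, -0.0, 173.3]
ft_force: [0.6, 0.5, -0.6]
finger_gap: 28.1
8.45 [496.15959946 243.04063864  41.91874608] [1.79995648e+02 9.63699914e-03 1.73310597e+02] 28.216168135046342 [ 0.61455038 -0.48262193 -1.26870603]
```

View pics/top8.png

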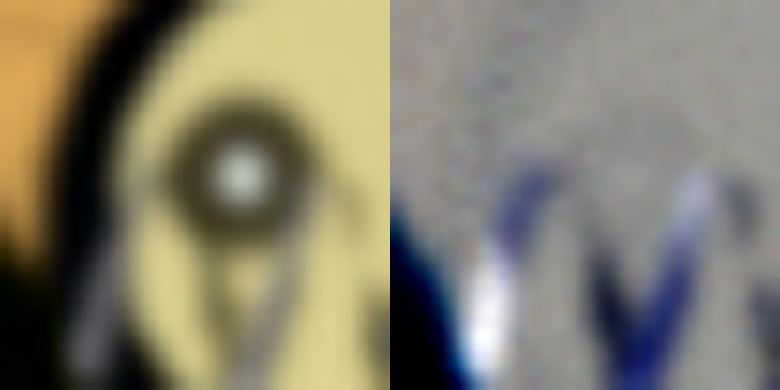

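View pics/side8.png

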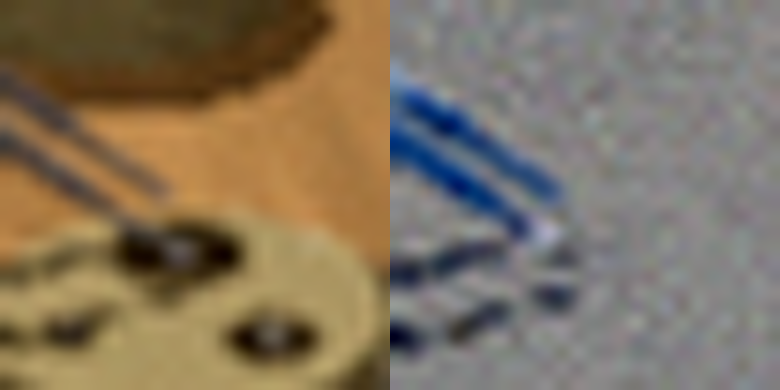

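```bash
python3 - <<'E'
from h import *
d=pickle.load(open("p8.pkl","rb"));T,S=d["top"],d["side"]
s=lambda x,y:(x/15+300-.5,y/15+158-.5); t=lambda x,y:(x/15+203-.5,y/15+180-.5)
zs=onz(S,[s(181,252)],26)[0]; zt=onz(T,[t(240,175)],26)[0]; print(zs,zt)
for z in(30,32,34):
  A=onz(S,[s(172,190),s(162,232)],z)-zs;B=onz(T,[t(130,165),t(315,163)],z)-zt
  print(z,"S",A[:,:2].round(1).tolist(),A.mean(0).round(1),"T",B[:,:2].round(1).tolist(),B.mean(0).round(1))
print(tri([T,S],[t(130,165),s(172,190)]),tri([T,S],[t(315,163),s(162,232)]))
E
```

```text
[584.86990101 233.58772658  26.        ] [584.8138766  230.58203098  26.        ]
30 S [[3.1, 20.1], [-3.4, 2.3]] [-0.2 11.2  4. ] T [[1.6, 17.8], [1.5, -13.4]] [1.5 2.2 4. ]
32 S [[2.2, 16.3], [-4.3, -1.4]] [-1.   7.5  6. ] T [[1.4, 17.4], [1.3, -13.8]] [1.4 1.8 6. ]
34 S [[1.3, 12.6], [-5.1, -5.1]] [-1.9  3.7  8. ] T [[1.2, 16.9], [1.2, -14.1]] [1.2 1.4 8. ]
[586.30466902 247.64710657  33.22128955] [581.23282416 216.05854037  40.4599191 ]
```

```bash
python3 - <<'E'
from h import *
d=pickle.load(open("p8.pkl","rb"));d0=pickle.load(open("p0.pkl","rb"))
D=(d["top"]["img"]-d0["top"]["img"])
np.set_printoptions(linewidth=200)
print(np.arange(206,230))
for r in range(186,202): print(r,D[r,206:230].mean(1).round().astype(int), )
print()
for r in range(186,202): print(r,D[r,206:230,2].round().astype(int)-D[r,206:230,0].round().astype(int))
E
```

```text
[206 207 208 209 210 211 212 213 214 215 216 217 218 219 220 221 222 223 224 225 226 227 228 229]
186 [ 6  5  2  2  5  5  6  7  9  9  9  7  8  8  7  8  9  9  9  8 10 10 10  8]
187 [ 8  5  4  2  3  3  6  8 10 10  8  7  4  7  6  6  7 11  9  9 10  9  8  9]
188 [ 5  5  2  1  4  6  9  8  6  7  6  6  4  6  4  5  5  8 10  8  8 10  9 10]
189 [ 4  7  4  2  4  7  6  7  6  3  4  4  5  6  5  5  5  6  7  8 10  8  9  8]
190 [ 4  3  4  1  3  2  2  2  2  2  7  5  7  6  6  6  6  7  9  7  9  9  8 10]
191 [ 5  5  2  1  0 -3 -7 -7 -4  0  3  7  9  9  7  6  8 12  7  4  4  7  9  9]
192 [  2   4   4   3  -2  -9 -14 -11  -6   0   4   6   8   9   6   7  13  17   9  -3  -5   1   6   9]
193 [  4   1   2   1  -4 -11 -12  -5   2   0   0   6   6   6   6   8  15  16   8  -4 -10  -3   6   9]
194 [  3   5   5   0  -7 -15  -9   0   2   0  -2   2   4   5   5   7  11  10   6  -1 -10  -4   6   9]
195 [  2   1   4   3  -8 -14  -7   3   6  -1  -5  -1   2   4   6   5   7   4   4   1  -7  -2   6   9]
196 [-4  0  6 13  1 -9 -3  5  7  1 -8 -9 -1  4  3 -1 -4  1  4  3  0  2  7 10]
197 [ -9   1  10  22  15   0   2   7   7   0 -15
[... 1010 characters left out ...]
93 [-2 -2  2  3 11 17 15  8  2  1 -1 -1 -1 -1  0  0  7 10  6  5  5  1 -2 -3]
194 [-2  1 -1  4 16 19 14  4  0 -1  0  0 -1  0  0  4 11 10  5  0  2  1 -4 -2]
195 [ 1 -1  0  7 15 16 10  2  0  1  0  2 -2  0  1  9 15 10  3  2  3 -1 -2 -2]
196 [ 6 -1 -3  5 14 14  6 -1 -2  0  2  2  1  0  2 11 16 11  3 -1  1 -1 -3 -4]
197 [11  3 -1  4 12 10  2 -1 -3 -1  4  6  2  0  4 14 19  8 -1 -1  0 -2 -1 -2]
198 [20  6  1  2  9  4  0 -1 -3  0  5  8  3  1 10 19 21  7 -2 -3 -1  2  0 -1]
199 [26  9  2  3  5  2 -1 -3  0  1  5 10  5  6 16 26 19  6  0 -2 -1  3  4  1]
200 [33 14  3  1  3  2  0 -2 -4 -1  5 11 10 12 22 29 17  5 -1 -3 -1  4  6  1]
201 [39 22  7  1  0  2 -2 -2 -2  1  5 13 13 19 27 27 14  1 -1 -3 -1  4  7  0]
```

```bash
python3 - <<'E'
from h import *
d0=pickle.load(open("p0.pkl","rb"));d=pickle.load(open("p8.pkl","rb"));T,S=d["top"],d["side"]
def zc(p,x,y,rx,ry):
    g=p["img"].astype(float).mean(2); X,Y=np.meshgrid(np.arange(640),np.arange(400))
    m=((X-x)/rx)**2+((Y-y)/ry)**2<1
    ring=m&(((X-x)/rx)**2+((Y-y)/ry)**2>.75); bg=np.median(g[ring]); w=np.abs(bg-g)*m; w[w<8]=0
    return (w*X).sum()/w.sum(),(w*Y).sum()/w.sum(),bg
ct=zc(d0["top"],219,191.3,8,8);cs=zc(d0["side"],311.6,174.4,6.2,3.6);print(ct,cs)
zt=onz(T,[ct[:2]],26)[0];zs=onz(S,[cs[:2]],26)[0];print(zt,zs)
B=onz(T,[(212.1,190.3),(223.5,191)],32.5)-zt;print(B,B.mean(0),np.linalg.norm(B[0]-B[1]))
DS=d["side"]["img"]-d0["side"]["img"]; np.set_printoptions(linewidth=200)
print(np.arange(302,322))
for r in range(164,182): print(r,DS[r,302:322].mean(1).round().astype(int))
print()
for r in range(164,182): print(r,(DS[r,302:322,2]-DS[r,302:322,0]).round().astype(int))
E
```

```text
(np.float64(218.60478864912795), np.float64(191.15870200676582), np.float64(132.16666666666669)) (np.float64(311.5001911314984), np.float64(174.42201834862385), np.float64(114.5))
[584.83087949 230.31632315  26.        ] [584.47867112 232.85678376  26.        ]
[[  1.8037472   15.16969354   6.5       ]
 [ -0.33701916 -13.59650468   6.5       ]] [0.73336402 0.78659443 6.5       ] 28.8457456224375
[302 303 304 305 306 307 308 309 310 311 312 313 314 315 316 317 318 319 320 321]
164 [-9  7  3  0 -4 -4  6 -3  1  0  2 -6 -4  2  1 -1  1  0  3  0]
165 [-31 -20 -13   1   4  -2   3   4   3   0  -3   8   3   3   5   4   1   1   2  -1]
166 [-17 -39 -33 -12  -1   8   2   0   0   4   1   4  -1   2   1   1   2   2  -1   4]
167 [-11 -11 -16 -25 -20  -3   2   0  -3   1   1   0   7   1  -2   4   1   0   3   1]
168 [-27 -13  -5  -7 -17 -18  -3   2   5   1   5   1   2   3   4   3   4   3   3   4]
169 [-21 -28 -21  -6  -3 -16 -19 -17  -3   4   2   3  -3  -1   0   1   3  -1   2   0]
170 [ -6 -16 -37 -29 -16  -1  -5 -18 -18  -4   3   4   3   3   6   2   4   4   0   1]
171 [  5   0 -10 -21 -28 -15   2  -3 
[... 1377 characters left out ...]
  4 18 10  0 -2 -1  0  1 -2 -2  0 -3  0]
172 [ 1 -3  0  4 14 22 20 10  0 -3  4 -3 -3  1  0  2 -1 -1 -1  0]
173 [-2  0 -4  2 -1  4 18 15  8  5  0  0 -2  1 -2  1 -2 -1 -2 -2]
174 [-2  2  4  9  6  2  4  7  6  2  2  2  1  2 -2  1  0  3  0  1]
175 [ 6 13 12  7  4  8 -1 -1  1  5  2  2  4  3  1 -4  3 -1  0  0]
176 [ 4  6  4 -1  1  1  0 -2  2  2  0  2  0 -1 -1 -3  0  3 -2  2]
177 [ 1  2  2  0  1 -2 -1  3  6 12  3  0  2  0 -1  0  0 -1  0 -1]
178 [-2 -2  1  3  6  5  2  1  6  5  2  0  0  0  2  0  5 -3  0 -1]
179 [ 2  2 -3  3  6  7  2 -1  2  0  0  1 -1 -1 -2 -1 -1 -1 -1  0]
180 [ 5  3 -4  0 -2  0 -2  0 -1  1  0  0  0 -3  2  3 -1  1  4 -1]
181 [ 4  0 -1 -2  0  0  0  3  2 -3  1  1  0  0  3  1  2  0  1 -2]
```

```bash
python3 - <<'E'
from h import *
d=pickle.load(open("p8.pkl","rb"));T,S=d["top"],d["side"]
zs=np.array([584.48,232.86,26]);zt=np.array([584.83,230.32,26])
for z in(31,32,33,34):
  A=onz(S,[(311,171),(310.7,173.5)],z)-zs;B=onz(T,[(212.1,190.3),(223.5,191)],z)-zt
  print(z,A[:,:2].round(1).tolist(),A.mean(0).round(1)[:2],B.mean(0).round(1)[:2])
# shadow-based height: shadow tips on dish plane, both cams; sun direction from shadow of tweezers at p6/p7
E
```

```text
31 [[1.8, 13.4], [-3.1, -2.6]] [-0.7  5.4] [0.9 1.1]
32 [[1.3, 11.5], [-3.5, -4.5]] [-1.1  3.5] [0.8 0.9]
33 [[0.9, 9.7], [-3.9, -6.3]] [-1.5  1.7] [0.7 0.7]
34 [[0.5, 7.8], [-4.4, -8.2]] [-1.9 -0.2] [0.6 0.5]
```

```bash
python3 -m crank '{"slide":[[0,-0.001,0.001],[0,0,0],[0,0,0],[0,0,0],[0,0,0]],"twist":[0,0,0,0,0]}'
python3 look2.py 9
python3 - <<'E'
from h import *
d=pickle.load(open("p9.pkl","rb"));d0=pickle.load(open("p0.pkl","rb"))
D=d["top"]["img"]-d0["top"]["img"];np.set_printoptions(linewidth=200)
print(np.arange(206,230))
for r in range(188,198): print(r,(D[r,206:230,2]-D[r,206:230,0]).round().astype(int))
E
```

```text
time: 8.95
tool_pos: [496.0, 242.0, 40.8]
tcp_rot: [-180.0, -0.0, 173.3]
ft_force: [-0.4, 0.6, 0.1]
finger_gap: 28.3
9.35 [495.96625826 242.01845404  40.79457941] [-1.79999490e+02 -3.38091486e-04  1.73308444e+02] 27.896487921589323 [ 0.18750984 -0.083362   -1.30280468]
[206 207 208 209 210 211 212 213 214 215 216 217 218 219 220 221 222 223 224 225 226 227 228 229]
188 [-2 -3 -1  0  0  0 -1 -2 -1 -1 -1 -1 -2  0 -1 -1 -2 -2 -2 -3 -2 -4 -2 -3]
189 [-3 -1  0  1  1  1  0 -1 -1  0 -3 -2  2 -1  1 -1 -1 -2 -2 -2 -2 -2 -2 -2]
190 [-2 -1 -1  0  0  2  4  4  5  0  0  0 -1  0 -1  0 -2 -1 -2 -3 -3 -2 -2 -1]
191 [-2  2 -2  1  0  4 11 12  6  1  0  0  0  0  0  0 -1  2  2  1  0 -2 -2 -1]
192 [-2  0  0  2  1  8 18 16  8  1  1  0 -1 -1 -1 -2  3  7  6  4  1  0 -2 -2]
193 [ 0 -2  1  0  6 13 18 14  5  1 -1  0 -1 -2 -2 -1  4 12 11  7  4  2 -2 -3]
194 [ 1  1  0  3 12 18 19 10  2  0  0  0 -2  0 -2  0  8 15 14  5  3  0 -4 -3]
195 [ 7  0  0  6 13 20 16  6  0  1  1  2 -1  0  0  3 12 16 10  4  2 -2 -2 -2]
196 [14  1 -2  5 15 20 13  3  0  0  1  2  0  0  1  5 14 18  8  0  0 -1 -3 -3]
197 [18  5 -1  4 14 17  8  3 -1  0  3  5  2 -1  0  9 19 16  5  0 -1 -2  0 -2]
```

View pics/top9.png

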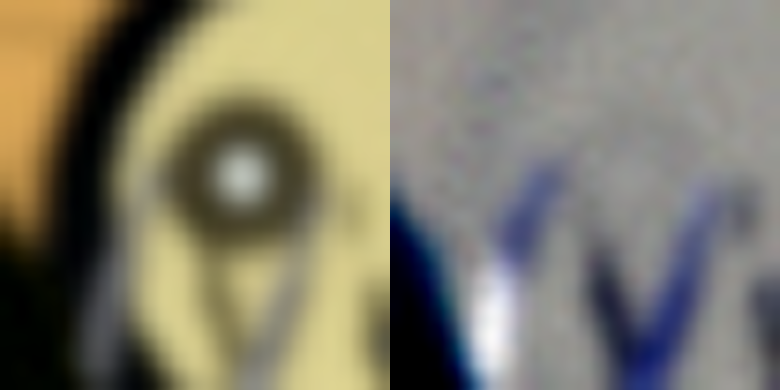

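View pics/side9.png

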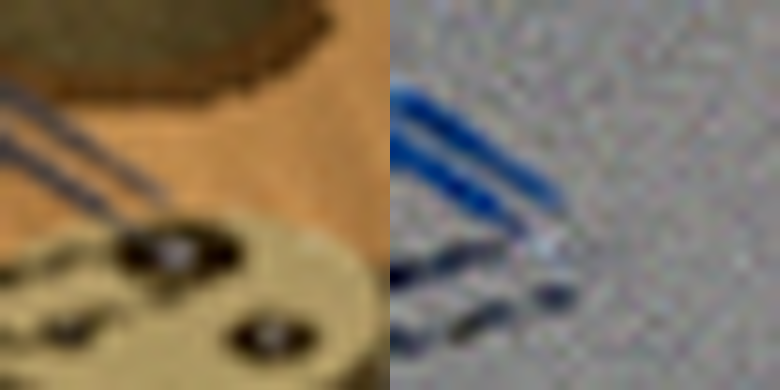

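```bash
python3 - <<'E'
from h import *
d=pickle.load(open("p9.pkl","rb"));T=d["top"]
for z in(30,32):
  B=onz(T,[(212.7,190.4),(223.8,191.2)],z)-np.array([584.83,230.32,26]);print(B.round(1).tolist(),B.mean(0).round(2),np.linalg.norm(B[0]-B[1]))
from bench import status,hand_in
s=status.sense();print(s["finger_gap"],abs(s["qd"]).max(),s["time"])
hand_in()
E
```

```text
[[1.8, 14.2, 4.0], [-0.6, -13.9, 4.0]] [0.57 0.13 4.  ] 28.168296103491823
[[1.6, 13.8, 6.0], [-0.8, -14.3, 6.0]] [ 0.38 -0.26  6.  ] 28.123034608245717
27.896487921589323 0.10870807675181393 9.35
the job is handed in; nothing more can be done
```

I picked the tweezers up from the rest and squeezed them to a finger gap of about 28 mm. The tips stand over opposite edges of the 28 mm zone, and I handed the job in at 9.35 s with the tweezers still held.

- **Tip position:** in the last top view the tip gap measured 28.1–28.2 mm. The midpoint between the tips was within about 0.6 mm of the zone's centre.
- **Height:** the tips are an estimated 4–6 mm above the dish, good to about 2 mm. The wrist force stayed at noise level, so there was no sign of touching the dish.
- **Bystanders:** the arm passed well above everything else and the pictures showed nothing displaced, but I did not measure each item afterwards.

Some checks were weaker or disagreed:
- **Camera disagreement:** the two cameras differ by 3–4 mm in y, so I measured the tips relative to the zone in each picture separately.
- **Hinged tip:** the side view could not show tip_b clearly against the dark zone. The final centring therefore rests on the top view.
- **Rest colour:** the rest looked dark in the pictures, although the task describes it as white. It was the only rest holding tweezers.

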